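# Push a row of V-blocks home on a guide rail and retain it

### The arm

A 6-joint arm with a two-finger parallel gripper is mounted at the origin on a cart in front of the work surface, level with it; the furniture and walls round the work are solid. World frame = base frame: x ahead of the robot, y to its left, z up, the work surface at z = 0. Lengths are in mm, angles in rad, forces in N, time in s.
With the tool pointing down it reaches from about 350 to 875 mm from the base axis. Payload 4.2 kg.
Tool frame: the origin (TCP) lies midway between the tips of the shut fingers; the grasp point (between the pads) lies 19 mm behind it; z points along the fingers, y is the direction in which the jaws open and shut (so a half turn about z gives the same grasp; the last joint's range is limited). The gripper opens to 85 mm and grips with 20 to 120 N. Pads are 22 mm wide; open, the fingers measure 114 mm over their backs; the gripper's body (76 mm by 85 mm) begins 54 mm behind the grasp point. The pads swing forward as they close: fully open they stand 13 mm farther back than shut.
Start: joints at [0.259, 0.385, 0.008, 0, -1.194, -0.259], TCP at [624.979, 0.025, 231.312] pointing down, gripper open.
Joint ranges: [-3.14, 3.14], [-1.21, 2.06], [-1.07, 1.41], [-3.16, 2.05], [-2.99, -0.16], [-3.1, 3.1]. Speed limits (rad/s): [2.79, 2.79, 3.14, 3.14, 3.14, 3.14].

### API

Orientations are given as a unit quaternion [x, y, z, w].
In Python, from bench import read_state, get_image, job_done, search_frame, regions_of gives the robot as it stands.
- The arm moves only by the tool servo_tool, never from a script. Its arguments are lists of equal length, an entry for each row: "turn": the turn, a rotation vector about the world's x, y, z in rad, a list of three; "dp": the shift along the world's x, y, z in m, a list of three; "fingers": the finger opening in m, from 0 to 0.0854. In form: {"turn": [[rx, ry, rz], ...], "dp": [[tx, ty, tz], ...], "fingers": [fingers, ...]}. A call has exactly 5 rows; each row shifts and turns the pose as measured when the row begins; what a row does not reach is not made up. A row lasts 1/8 s, in which the tool goes at most 62.5 mm and 10.7 degrees, less where a joint would pass 70% of its speed; a pose out of reach is approached as far as the arm can. A call is refused whole if a number of a shift passes 0.0625 or a number of a turn 0.188, either way. A call with a gripper value outside its range is refused whole. The fingers move at their own pace and stop on an object; the grip force is fixed at half the most. Time passes only in rows, so rows that do not move let the fingers close, or fill a call up. It gives the time, the measured TCP pose, the force and the opening at its end, in the units of the state.
- read_state(): the state, without advancing time (a new reading comes with each control period).
- get_image(name): name is "scene" or "side" or "wrist"; returns a dict with "img" (384x512x3 uint8, red, green, blue), "vfov" (degrees; the focal length in pixels is half the picture's height over the tangent of half this angle, whatever the lens; pixels are square), "cx", "cy" (the principal point, pixels), "k1" (the pictures are not rectified: a ray, as slopes to the right and down, at radius r is drawn at 1 + k1 r^2 times it, then the intrinsics apply), "world_from_camera" (4x4, takes a point from camera to world coordinates); the wrist camera has in their place "mount" (4x4, takes a point from camera to tool coordinates, whose origin is the TCP and whose axes are the flange's). Camera axes: x right, y down, z forward; pixel columns grow to the right and rows downward; lengths in mm; the calibration is good to about 2 mm. A picture is of the moment at which its call begins: read the wrist's pose just before it. There is no depth.
- job_done(): hands the job in, once; it reports no verdict.
Trained networks look in the newest picture that a camera, given by its name, has taken for a name from the list of things; names that differ only in an ending like _2 or _b are one class to them, and where a whole thing is asked for, a point or a joint stands for the part that bears it (a point fixed in the world has none). Each returns a list of dicts, best first, with "score" (0 to 1); they miss things now and then, are a little off and sometimes report something else, mostly with a low value. They report only what shows in the picture. A call takes as long as a camera call. They do not tell look-alikes from the thing itself.
- search_frame(query, camera): "box" ([left, top, width, height] in pixels, round what is visible of it).
- regions_of(query, camera): "region" (384x512 bool, what is visible of it) and "box" ([left, top, width, height] in pixels, round what is visible of it).
The state is a dict: "clock": time; "joints": joint angles; "joint_vel": joint speeds; "joint_efforts": joint torques, N m; "position": TCP position; "ee_rot": TCP orientation; "contact_force": force on the tool from outside, world axes, zero at the start; "wrist_torque": the same for the moment, N m; "gripper_width": finger opening in mm.
Only numpy, scipy, OpenCV 4.12 (cv2) and the standard library are available. Lean on these libraries where they do the work, as an engineer would, in place of code of your own. Each camera call takes 0.05 s, during which the arm holds its last target. There are 200 camera calls.

### The job

Three V-blocks stand nose to tail on the guide rail in the left-hand drawer. With your fingertips push the whole row along the rail as one train until it is tight against the end stop, then swing the retaining bar across behind the last block as far as it goes. Only push: do not lift or carry anything, and leave the tools and parts lying around where they are.

Things in the scene. Friction and masses are not known exactly. Their poses are not given: they have to be found in the camera images.
- rail: fixed grey guide rail in the drawer, 80 mm wide (x), 290 long (y); origin at the centre of its underside, +y to the end stop. Running surface 40 mm up; guide strips, inner faces at x = +/-26.5 mm, rise to 52 mm; -y end open. End stop: 82 mm high, inner face at y = 133 mm; with the row home the blocks' centres lie at y = 108, 58, 8 mm. Drawer walls rise to z = 89 mm; green top from x = 0.66 m
- stop_face (a point): point on the inner face of the end stop, on the rail's centre line, 20 mm above the running surface; axes as the rail's
- v_lead: steel V-block, 50x50x40 mm, about 0.3 kg, loose; origin at the centre of its underside; own x runs along its V groove and the rail, toward the end stop. Its flat rear face is cut down by the groove in the middle of the top edge. First of the row, nearest the end stop
- v_mid: steel V-block, 50x50x40 mm, about 0.3 kg, loose; origin at the centre of its underside; own x runs along its V groove and the rail, toward the end stop. Its flat rear face is cut down by the groove in the middle of the top edge. Middle of the row
- v_tail: steel V-block, 50x50x40 mm, about 0.3 kg, loose; origin at the centre of its underside; own x runs along its V groove and the rail, toward the end stop. Its flat rear face is cut down by the groove in the middle of the top edge. Last of the row, farthest from the end stop: the one to push on. The row has 35 to 80 mm to go and needs about 3 to 8 N
- retainer (a joint): angle of the retaining bar on its upright pivot. 0: beside the rail on the robot's side, pointing to the rail's -y; negative: turned outward (limit -0.3); it grows as the bar swings in over the rail; 1.571 (hard limit): square across the rail, 4 mm behind the last block when the row is home. It stays where it is left; about 1 N near its end moves it
- bar_pivot (a point): fixed point on the pivot axis of the retaining bar, half-way up the bar (64 mm above the rail's underside); axes as the rail's
- bar_mid (a point): point on the centre line of the flat steel retaining bar, 55 mm from the pivot, half-way up; moves with the bar: -y to its free end, -x is the face to push to swing it in. Bar 12 mm thick, 16 mm high (56 to 72 mm above the rail's underside), 84 mm long from the pivot, with a 6 mm stud on top near its end
- bolt: hex bolt standing on its head, 24x27x61 mm; loose bystander, not to be moved; origin at the centre of its underside
- t_nut: T-slot nut, 28x28x18 mm; loose bystander, not to be moved; origin at the centre of its underside
- stud: threaded stud lying flat, 12x85x12 mm; loose bystander, not to be moved; origin at the centre of its underside
- chuck_key: chuck key, 70x85x17 mm; loose bystander, not to be moved; origin at the centre of its underside
- screwdriver: screwdriver with yellow handle, 29x202x30 mm; loose bystander, not to be moved; origin at the centre of its underside
- nut: large hex nut, 24x27x13 mm; loose bystander, not to be moved; origin at the centre of its underside
- step_block: black step block, 28x60x36 mm; loose bystander, not to be moved; origin at the centre of its underside
Mind the look-alikes: they are no part of the job. Leave any green look-alike of the v_lead alone.

How it is judged:
By the outcome, as a careful person would: the job done as asked, in the order asked, and still so for the second after the job is handed in, with the robot touching nothing.
It also fails if it takes over 48 s, if anything falls off the work surface, if the arm or the gripper's body presses on something with over 40 N, if the wrist force passes 120 N, or if a joint passes its speed limit or range.

## Working session

There is one attempt and no reset: what is moved stays moved. The work goes in short steps, Python scripts to look and compute and a tool call to move; the robot and the scene stay as the last step left them, time stands still between calls to the robot, and variables do not carry over. Pictures are saved under pics/ and viewed, about 8 in all and at most 12, crops included, and the job is handed in when it is done.

Besides the shell and the picture viewer there is one more tool, called after "Call:" as a command line: name --argument value ..., lists and objects as JSON in quotes. servo_tool: Moves the arm, as the interface text tells. Its arguments: {"type":"object","properties":{"turn":{"type":"array","items":{"type":"array","items":{"type":"number"}}},"dp":{"type":"array","items":{"type":"array","items":{"type":"number"}}},"fingers":{"type":"array","items":{"type":"number"}}},"required":["turn","dp","fingers"]}

```bash
mkdir -p pics; ls
cat > h.py <<'E'
import numpy as np, cv2
from bench import *
def cam(n):
    d=get_image(n); cv2.imwrite(f'pics/{n}_{len(__import__("os").listdir("pics"))}.png',d['img'][:,:,::-1]); return d
def T(d,st=None):
    if 'world_from_camera' in d: return np.array(d['world_from_camera'])
    from scipy.spatial.transform import Rotation as R
    M=np.eye(4); M[:3,:3]=R.from_quat(st['ee_rot']).as_matrix(); M[:3,3]=st['position']; return M@np.array(d['mount'])
def proj(d,P,st=None):
    M=np.linalg.inv(T(d,st)); p=np.atleast_2d(P)@M[:3,:3].T+M[:3,3]
    s=p[:,:2]/p[:,2:]; r2=(s**2).sum(1,keepdims=True); s=s*(1+d['k1']*r2)
    f=192/np.tan(np.radians(d['vfov'])/2); return s*f+[d['cx'],d['cy']]
def unproj(d,uv,z,st=None):
    f=192/np.tan(np.radians(d['vfov'])/2); q=(np.atleast_2d(uv)-[d['cx'],d['cy']])/f; s=q.copy()
    for _ in range(20): s=q/(1+d['k1']*(s**2).sum(1,keepdims=True))
    M=T(d,st); v=np.c_[s,np.ones(len(s))]@M[:3,:3].T; o=M[:3,3]
    return o+v*((z-o[2])/v[:,2])[:,None]
E
python3 - <<'E'
from h import *
print(read_state())
for n in ['scene','side','wrist']:
    d=cam(n); print(n,{k:np.round(v,3).tolist() for k,v in d.items() if k!='img'})
    for q in ['rail','v_lead','v_tail','retainer']:
        print(q,[(round(r['score'],2),np.round(r['box']).tolist()) for r in search_frame(q,n)[:4]])
ims=[cv2.imread(f'pics/{f}') for f in ['scene_0.png','side_1.png']]
cv2.imwrite('pics/ab.png',cv2.resize(np.vstack(ims),(400,600)))
E
ls pics
```

```text
pics
{'clock': 0.0, 'joints': array([ 2.58591498e-01,  3.85558607e-01,  6.61326724e-03, -5.45288617e-04,
       -1.19399877e+00, -2.58629056e-01]), 'joint_vel': array([-0.0011178 , -0.00040631, -0.00027513,  0.00029512,  0.0013832 ,
        0.00063233]), 'joint_efforts': array([-9.55001960e-04, -3.92286408e+01,  1.88399577e+01,  4.18616563e+00,
       -4.72148502e-03,  8.27910434e-07]), 'position': array([6.24404333e+02, 2.38987765e-02, 2.30208567e+02]), 'ee_rot': array([-0.70702194,  0.70719075,  0.00075896, -0.0008009 ]), 'contact_force': array([-0.16777741,  0.33345838, -0.31552419]), 'wrist_torque': array([0.05557592, 0.00951126, 0.0049373 ]), 'gripper_width': 85.40916703215592}
scene {'vfov': 55.49, 'cx': 256.784, 'cy': 190.196, 'k1': -0.018, 'world_from_camera': [[0.643, -0.446, 0.623, -103.366], [-0.766, -0.383, 0.516, -373.906], [0.008, -0.809, -0.587, 676.552], [0.0, 0.0, 0.0, 1.0]]}
rail [(0.87, [190.0, 155.0, 87.0, 73.0]), (0.38, [280.0, 243.0, 31.0, 32.0])]
v_lead [(0.82, [231.0, 225.0, 28.0, 16.0]), (0.47, [209.0, 167.0, 25.0, 24.0])]
v_tail [(0.83, [236.0, 181.0, 25.0, 
[... 184 characters left out ...]
 0.509, -0.844, 983.659], [-0.01, -0.857, -0.515, 557.288], [0.0, 0.0, 0.0, 1.0]]}
rail [(0.68, [210.0, 185.0, 65.0, 70.0])]
v_lead [(0.71, [291.0, 183.0, 21.0, 26.0]), (0.69, [232.0, 206.0, 21.0, 28.0])]
v_tail [(0.68, [244.0, 187.0, 21.0, 16.0])]
retainer [(0.68, [267.0, 186.0, 11.0, 20.0])]
wrist {'vfov': 70.133, 'cx': 254.948, 'cy': 191.673, 'k1': -0.015, 'mount': [[0.0, -0.96, -0.28, 70.469], [1.0, 0.001, -0.001, 0.836], [0.001, -0.28, 0.96, -142.423], [0.0, 0.0, 0.0, 1.0]]}
rail [(0.7, [289.0, 235.0, 52.0, 82.0])]
v_lead [(0.81, [377.0, 211.0, 56.0, 45.0])]
v_tail [(0.7, [303.0, 284.0, 45.0, 44.0])]
retainer [(0.33, [287.0, 235.0, 58.0, 80.0])]
ab.png
scene_0.png
side_1.png
wrist_2.png
```

```bash
cd pics
python3 - <<'E'
import cv2,numpy as np
a=cv2.imread('scene_0.png')[130:280,150:350]; b=cv2.imread('side_1.png')[130:280,170:370]
cv2.imwrite('crop1.png',np.vstack([cv2.resize(x,(800,600),interpolation=2) for x in (a,b)])[:, :])
c=[cv2.resize(x,(400,300),interpolation=2) for x in (a,b)]
w=cv2.imread('wrist_2.png'); 
cv2.imwrite('crop2.png',np.vstack([np.hstack(c),np.hstack([cv2.resize(w,(400,300)),cv2.resize(cv2.imread('scene_0.png'),(400,300))])]))
E
```

```text
(no output)
```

View pics/crop2.png

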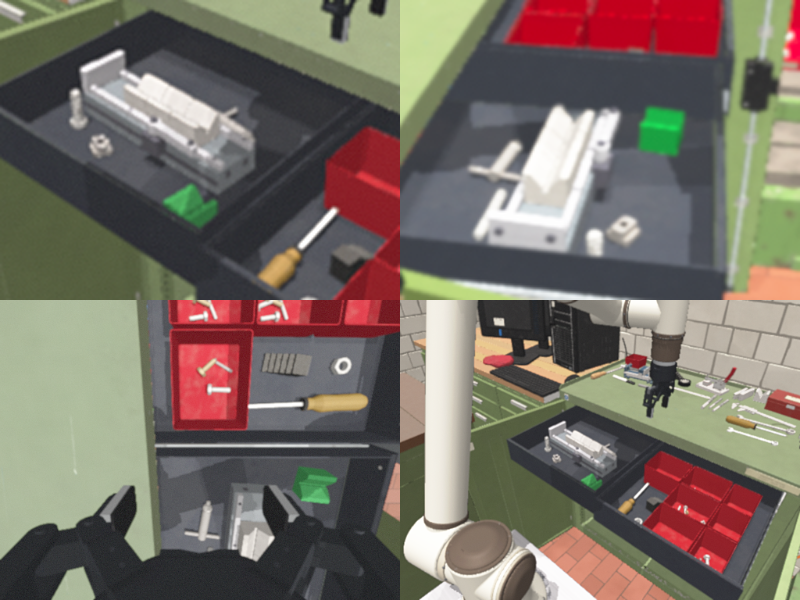

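The left-hand drawer holds the grey rail, with its end stop at the far/left end (scene ~(195,160)). The blocks show as white V's. The bar lies on the robot's side, and a green look-alike, bolt, nut, chuck key and stud lie around it. Next I triangulate roughly.

Run:
```python
from h import *
from scipy.optimize import least_squares
st=read_state(); D={n:cam(n) for n in ['scene','side','wrist']}
# rough manual points: (scene, side) crop coords /2 + offset
def tri(obs):
    f=lambda P: np.concatenate([proj(D[n],P,st)[0]-uv for n,uv in obs.items()])
    s=least_squares(f,[550,250,40]); return np.round(s.x,1),np.round(s.fun,1)
c=lambda x,y,n:(x/2+(150 if n=='scene' else 170-200),y/2+130)
P={'stud/pivot?':((206,158),(601,143)),'rail -y end +x? far corner top':((253,146),None),
'tail top':((220,118),(533,182))}
print(tri({'scene':c(206,160,'scene'),'side':c(602,147,'side')}))
for z in (0,20,40,80): 
  print(z,[np.round(unproj(D[n],[b[0]+b[2]/2,b[1]+b[3]/2],z,st)[0]) for n,b in [('scene',[190,155,87,73]),('side',[210,185,65,70]),('wrist',[289,235,52,82])]])
for q in ['v_mid','v_tail','v_lead','bolt','t_nut','chuck_key','stud','retainer']:
  r={n:search_frame(q,n)[:1] for n in D}
  o={n:np.array([x[0]['box'][0]+x[0]['box'][2]/2,x[0]['box'][1]+x[0]['box'][3]/2]) for n,x in r.items() if x and n!='wrist'}
  print(q,{n:v.tolist() for n,v in o.items()},tri(o))
```

```text
(array([499.3, 146.3,  22.3]), array([-2.2,  2.1, -2.1, -1.8]))
0 [array([562., 272.,   0.]), array([558., 207.,   0.]), array([530., 176.,   0.])]
20 [array([542., 253.,  20.]), array([552., 235.,  20.]), array([535., 163.,  20.])]
40 [array([522., 234.,  40.]), array([547., 263.,  40.]), array([540., 150.,  40.])]
80 [array([483., 195.,  80.]), array([535., 319.,  80.]), array([550., 123.,  80.])]
v_mid {'scene': [233.6, 183.05], 'side': [250.15, 203.04999999999998]} (array([530.7, 235.6,  69. ]), array([ 1.1, -1.1,  0.9,  0.8]))
v_tail {'scene': [247.95, 191.45], 'side': [253.85, 196.3]} (array([532.1, 184.7,  58.6]), array([ 0.2, -0.2,  0.1,  0.1]))
v_lead {'scene': [242.45000000000002, 230.95000000000002], 'side': [244.45000000000002, 220.35]} (array([535.5, 170.9, -49.5]), array([10. , -9.6,  9.3,  7.9]))
bolt {'scene': [224.35, 178.55], 'side': [266.05, 252.3]} (array([506.8, 314.5,  13.9]), array([-13.3,  12. , -10.2,  -8.1]))
t_nut {'scene': [200.65, 206.0], 'side': [282.09999999999997, 246.95]} (array([447.9, 297.5,  -1.2]), array([ 0.5, -0.4,  0.4,  0.3]))
chuck_key {'scene': [267.75, 191.8], 'side': [217.05, 212.25]} (array([628.7, 187.3,   2.5]), array([ 0.1, -0.2,  0.1,  0.1]))
stud {'side': [273.0, 195.95000000000002]} (array([483.2, 198.8,  73.2]), array([-0.,  0.]))
retainer {'scene': [235.5, 197.7], 'side': [271.95, 197.0]} (array([485.5, 188.6,  62.4]), array([ 0.6, -0.6,  0.5,  0.5]))
```

Call:
servo_tool --turn '[[0, 0, 0], [0, 0, 0], [0, 0, 0], [0, 0, 0], [0, 0, 0]]' --dp '[[-0.03, 0.04, 0], [-0.03, 0.04, 0], [-0.03, 0.03, 0], [0, 0, 0], [0, 0, 0]]' --fingers '[0.0854, 0.0854, 0.0854, 0.0854, 0.0854]'

```text
clock: 2.72
position: [533.1, 112.3, 231.1]
ee_rot: [-0.707, 0.708, -0.0, 0.0]
contact_force: [0.7, -0.1, -0.7]
gripper_width: 85.4
```

Run:
```python
from h import *
st=read_state(); print(st['position'],st['clock']); np.save('st1.npy',st,allow_pickle=True)
d=cam('wrist'); np.save('w1.npy',d,allow_pickle=True)
for q in ['rail','v_lead','v_mid','v_tail','retainer','stud','bolt','nut','t_nut']:
    print(q,[(round(r['score'],2),np.round(r['box']).tolist()) for r in search_frame(q,'wrist')[:3]])
cv2.imwrite('pics/c3.png',cv2.resize(d['img'][:,130:430,::-1],None,fx=1.56,fy=1.56,interpolation=2))
```

```text
[533.13003866 112.29519499 231.08260757] 2.725
rail [(0.92, [228.0, 160.0, 80.0, 161.0])]
v_lead [(0.72, [174.0, 185.0, 43.0, 56.0]), (0.71, [236.0, 250.0, 43.0, 47.0]), (0.7, [320.0, 135.0, 55.0, 43.0])]
v_mid [(0.95, [235.0, 250.0, 44.0, 48.0])]
v_tail [(0.98, [235.0, 209.0, 46.0, 49.0])]
retainer [(0.55, [288.0, 198.0, 22.0, 74.0])]
stud [(0.91, [202.0, 253.0, 11.0, 53.0])]
bolt []
nut []
t_nut [(0.76, [296.0, 276.0, 26.0, 23.0]), (0.23, [226.0, 159.0, 83.0, 161.0])]
```

View pics/c3.png

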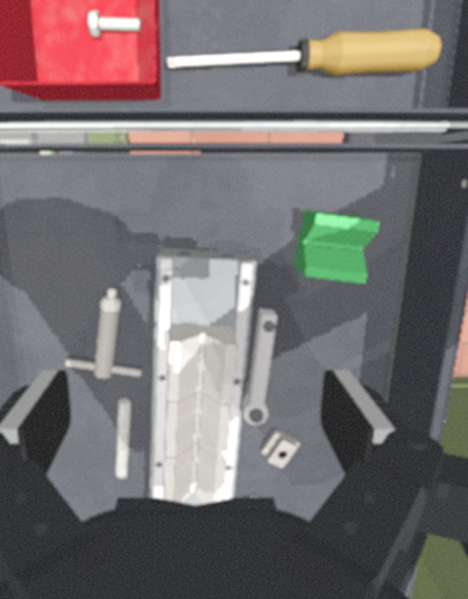

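The wrist view shows the rail with its open end at the top, crop (157..258, 258). The row of three starts at about row 330, the bar runs from its free end (267,315) to the pivot (256,413), and the stud and chuck key lie on the +x side. I zoom in to get accurate points.

Run:
```python
import numpy as np,cv2
d=np.load('w1.npy',allow_pickle=True).item()
c=cv2.resize(d['img'][155:305,220:320,::-1],None,fx=4,fy=4,interpolation=cv2.INTER_CUBIC)
for i in range(0,100,20): cv2.putText(c,str(220+i),(i*4,10),0,.35,(0,0,255)); cv2.line(c,(i*4,12),(i*4,18),(0,0,255))
for i in range(5,150,20): cv2.putText(c,str(155+i),(0,i*4+4),0,.35,(0,0,255))
cv2.imwrite('pics/c4.png',c)
```

```text
(no output)
```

View pics/c4.png

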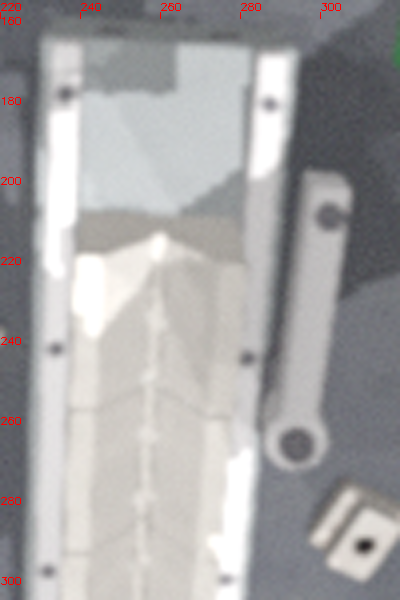

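```bash
cat > fit.py <<'E'
from h import *
from scipy.optimize import least_squares
d=np.load('w1.npy',allow_pickle=True).item(); st=np.load('st1.npy',allow_pickle=True).item()
px=lambda a:np.array(a)/4+[220,155]
U=lambda a,z:np.round(unproj(d,px(a),z,st),1)
print('corners strip z52',U([(42,40),(81,40),(254,50),(299,50)],52).tolist())
print('edges',U([(81,40),(62,600),(254,50),(217,580),(299,50),(245,590)],52).tolist())
print('tail bottom z40',U([(78,210),(245,212)],40).tolist(),'top z80',U([(75,253),(245,262)],80).tolist())
print('joints z80',U([(68,409),(222,418),(65,552),(212,555)],80).tolist())
print('bar studtop',U([(330,216)],76).tolist(),'pivot',U([(297,444)],73).tolist(),U([(303,172),(352,180)],72).tolist())
E
python3 fit.py
```

```text
corners strip z52 [[562.0, 102.5, 52.0], [550.3, 102.5, 52.0], [498.8, 105.6, 52.0], [485.3, 105.6, 52.0]]
edges [[550.3, 102.5, 52.0], [560.2, 300.5, 52.0], [498.8, 105.6, 52.0], [506.2, 292.2, 52.0], [485.3, 105.6, 52.0], [496.4, 296.4, 52.0]]
tail bottom z40 [[552.9, 160.4, 40.0], [498.9, 161.1, 40.0]] top z80 [[551.5, 159.3, 80.0], [502.5, 162.1, 80.0]]
joints z80 [[554.5, 209.6, 80.0], [508.1, 212.7, 80.0], [556.4, 260.1, 80.0], [510.2, 261.1, 80.0]]
bar studtop [[477.9, 149.5, 76.0]] pivot [[484.0, 225.8, 73.0]] [[485.7, 137.4, 72.0], [471.4, 139.8, 72.0]]
```

Call:
servo_tool --turn '[[0, 0, -0.05], [0, 0, 0], [0, 0, 0], [0, 0, 0], [0, 0, 0]]' --dp '[[-0.008, 0.01, 0], [0, 0, -0.03], [0, 0, -0.04], [0, 0, -0.04], [0, 0, -0.03]]' --fingers '[0, 0, 0, 0, 0]'

```text
clock: 3.85
position: [527.5, 122.9, 90.6]
ee_rot: [-0.688, 0.726, -0.002, 0.005]
contact_force: [0.3, -0.4, 0.5]
gripper_width: 0.4
```

Call:
servo_tool --turn '[[0, 0, 0], [0, 0, 0], [0, 0, 0], [0, 0, 0], [0, 0, 0]]' --dp '[[0, 0, 0], [0, 0, 0], [0, 0, 0], [0, 0, 0], [0, 0, 0]]' --fingers '[0, 0, 0, 0, 0]'

```text
clock: 4.47
position: [529.0, 123.2, 93.1]
ee_rot: [-0.688, 0.726, -0.003, 0.006]
contact_force: [-0.3, 0.7, 0.5]
gripper_width: 0.0
```

Call:
servo_tool --turn '[[0, 0, 0], [0, 0, 0], [0, 0, 0], [0, 0, 0], [0, 0, 0]]' --dp '[[-0.003, 0, -0.018], [0, 0, -0.016], [0, 0, 0], [0, 0, 0], [0, 0, 0]]' --fingers '[0, 0, 0, 0, 0]'

```text
clock: 5.1
position: [527.9, 124.2, 61.6]
ee_rot: [-0.688, 0.726, -0.004, 0.009]
contact_force: [-0.1, -0.0, 0.5]
gripper_width: 0.1
```

Run:
```python
from h import *
print(read_state()['position'])
a=cam('scene')['img'][140:240,180:280]; b=cam('side')['img'][160:260,200:300]
cv2.imwrite('pics/c5.png',cv2.resize(np.hstack([a,b])[:,:,::-1],(800,400),interpolation=2))
```

```text
[527.8515043  124.22533412  61.6091099 ]
```

View pics/c5.png

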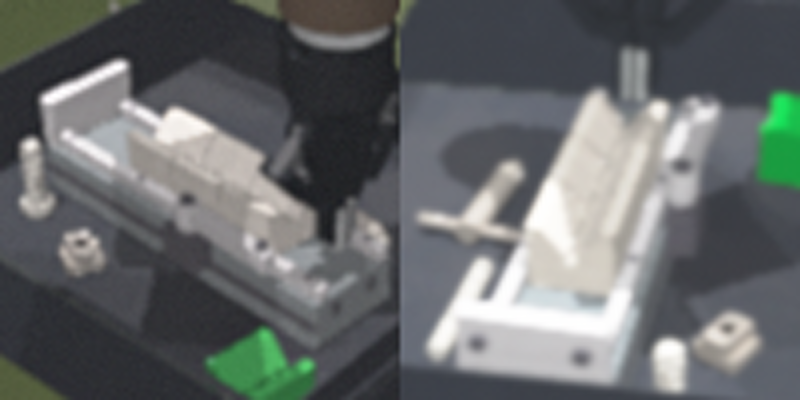

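Seen in both cameras, the closed fingers stand behind the tail block, a few mm to the +x side, with the bar clear. I lower, centre and then start the push.

Call:
servo_tool --turn '[[0, 0, 0], [0, 0, 0], [0, 0, 0], [0, 0, 0], [0, 0, 0]]' --dp '[[-0.003, 0, -0.005], [0, 0.006, 0], [0, 0.006, 0], [0, 0.006, 0], [0, 0.006, 0]]' --fingers '[0, 0, 0, 0, 0]'

```text
clock: 5.82
position: [524.8, 149.9, 56.7]
ee_rot: [-0.688, 0.726, -0.004, 0.01]
contact_force: [1.6, -0.7, -1.6]
gripper_width: 0.1
```

Call:
servo_tool --turn '[[0, 0, 0], [0, 0, 0], [0, 0, 0], [0, 0, 0], [0, 0, 0]]' --dp '[[0, 0.006, 0], [0, 0.006, 0], [0, 0.006, 0], [0, 0.006, 0], [0, 0.006, 0]]' --fingers '[0, 0, 0, 0, 0]'

```text
clock: 6.45
position: [524.6, 173.8, 56.9]
ee_rot: [-0.688, 0.726, -0.007, 0.003]
contact_force: [4.3, -7.0, 0.1]
gripper_width: -0.3
```

Call:
servo_tool --turn '[[0, 0, 0], [0, 0, 0], [0, 0, 0], [0, 0, 0], [0, 0, 0]]' --dp '[[0.0006, 0.006, 0], [0.0006, 0.006, 0], [0.0006, 0.006, 0], [0.0006, 0.006, 0], [0.0006, 0.006, 0]]' --fingers '[0, 0, 0, 0, 0]'

```text
clock: 7.08
position: [525.8, 194.8, 56.9]
ee_rot: [-0.687, 0.726, -0.01, -0.006]
contact_force: [2.3, -8.3, 1.5]
gripper_width: -0.1
```

Call:
servo_tool --turn '[[0, 0, 0], [0, 0, 0], [0, 0, 0], [0, 0, 0], [0, 0, 0]]' --dp '[[0.0005, 0.005, 0], [0.0005, 0.005, 0], [0.0005, 0.004, 0], [0.0002, 0.004, 0], [0.0002, 0.004, 0]]' --fingers '[0, 0, 0, 0, 0]'

```text
clock: 7.7
position: [526.3, 207.2, 57.1]
ee_rot: [-0.687, 0.727, -0.013, -0.016]
contact_force: [3.0, -7.7, -0.0]
gripper_width: 0.0
```

Call:
servo_tool --turn '[[0.015, 0, 0], [0.015, 0, 0], [0.015, 0, 0], [0.01, 0, 0], [0.01, 0, 0]]' --dp '[[0.0005, 0.005, 0], [0.0005, 0.004, 0], [0.0005, 0.004, 0], [0.0002, 0.003, 0], [0.0002, 0.003, 0]]' --fingers '[0, 0, 0, 0, 0]'

```text
clock: 8.32
position: [526.8, 216.6, 56.6]
ee_rot: [-0.687, 0.727, 0.008, -0.003]
contact_force: [1.0, -7.2, 0.8]
gripper_width: 0.3
```

Call:
servo_tool --turn '[[0.005, 0, 0], [0.005, 0, 0], [0.005, 0, 0], [0.005, 0, 0], [0.005, 0, 0]]' --dp '[[0.0002, 0.004, 0], [0.0002, 0.004, 0], [0.0002, 0.003, 0], [0.0002, 0.003, 0], [0.0002, 0.003, 0]]' --fingers '[0, 0, 0, 0, 0]'

```text
clock: 8.95
position: [526.9, 222.2, 56.4]
ee_rot: [-0.686, 0.727, 0.012, -0.005]
contact_force: [3.8, -11.3, 2.0]
gripper_width: -0.1
```

Call:
servo_tool --turn '[[0, -0.008, 0], [0, -0.008, 0], [0, -0.008, 0], [0, 0, 0], [0, 0, 0]]' --dp '[[0.0002, 0.005, 0], [0.0002, 0.005, 0], [0.0002, 0.005, 0], [0.0002, 0.005, 0], [0.0002, 0.005, 0]]' --fingers '[0, 0, 0, 0, 0]'

```text
clock: 9.57
position: [526.9, 222.1, 56.9]
ee_rot: [-0.685, 0.728, -0.006, -0.017]
contact_force: [5.3, -16.6, 1.9]
gripper_width: 0.5
```

Run:
```python
from h import *
st=read_state();print(st['position'],st['contact_force'])
a=cam('scene')['img'][140:240,180:280]; b=cam('side')['img'][160:260,200:300]
cv2.imwrite('pics/c6.png',cv2.resize(np.hstack([a,b])[:,:,::-1],(800,400),interpolation=2))
```

```text
[526.86290824 222.06610101  56.91888489] [  5.29745224 -16.57012188   1.85522783]
```

View pics/c6.png

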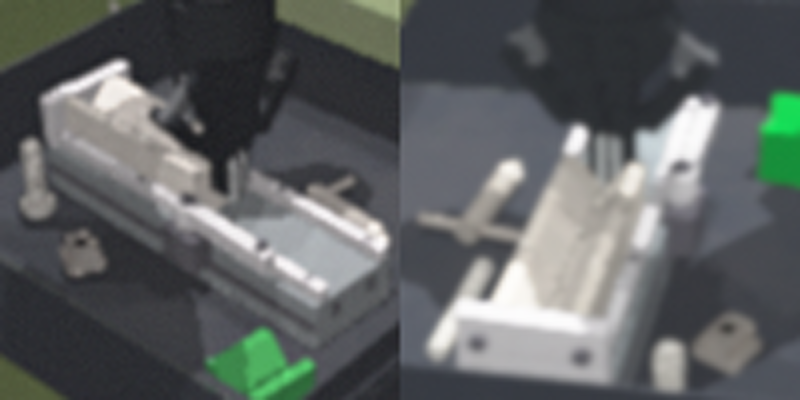

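The lead block now sits against the end stop: the side view shows no gap, and the TCP stalled at y=222.1 with 16 N. I back off and go over to the outer side of the bar.

Call:
servo_tool --turn '[[0, 0, 0], [0.02, -0.01, 0], [0.01, -0.006, 0], [0, 0, 0], [0, 0, 0]]' --dp '[[-0.001, -0.015, 0], [-0.001, -0.02, 0], [0, 0, 0.03], [0, 0, 0.03], [0, 0, 0]]' --fingers '[0, 0, 0, 0, 0]'

```text
clock: 10.3
position: [524.0, 185.2, 117.6]
ee_rot: [-0.685, 0.729, 0.001, -0.0]
contact_force: [0.2, 0.6, 0.1]
gripper_width: 0.1
```

Call:
servo_tool --turn '[[0, 0, 0], [0, 0, 0], [0, 0, 0], [0, 0, 0], [0, 0, 0]]' --dp '[[-0.03, -0.01, 0], [-0.03, -0.01, 0], [-0.02, -0.01, 0], [0, 0, 0], [0, 0, 0]]' --fingers '[0, 0, 0, 0, 0]'

```text
clock: 10.92
position: [440.3, 154.8, 114.4]
ee_rot: [-0.685, 0.729, 0.002, -0.001]
contact_force: [0.1, 0.3, 0.3]
gripper_width: -0.2
```

Call:
servo_tool --turn '[[0, 0, 0], [0, 0, 0], [0, 0, 0], [0, 0, 0], [0, 0, 0]]' --dp '[[0, 0, -0.02], [0, 0, -0.02], [0, 0, -0.013], [0, 0, 0], [0, 0, 0]]' --fingers '[0, 0, 0, 0, 0]'

```text
clock: 11.55
position: [444.2, 157.3, 59.6]
ee_rot: [-0.685, 0.729, 0.002, 0.001]
contact_force: [0.0, 0.1, 1.2]
gripper_width: -0.1
```

Run:
```python
from h import *
st=read_state();print(st['position'],st['contact_force'])
a=cam('scene')['img'][140:240,180:280]; b=cam('side')['img'][160:260,200:300]
cv2.imwrite('pics/c7.png',cv2.resize(np.hstack([a,b])[:,:,::-1],(800,400),interpolation=2))
```

```text
[444.24855086 157.33880603  59.60017556] [0.0459754  0.08884963 1.16390689]
```

View pics/c7.png

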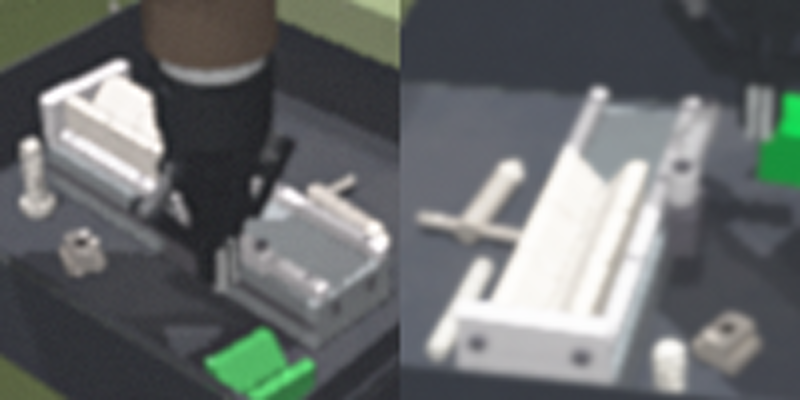

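The row is flush at the stop and stays there. The fingers stand outside the bar. I compute the arc.

Run:
```python
import numpy as np
P=np.array([484.,226.]);y=-.05;R=np.array([[np.cos(y),-np.sin(y)],[np.sin(y),np.cos(y)]])
for t in np.radians(range(0,100,10)):
    u=np.array([np.sin(t),-np.cos(t)]);n=np.array([np.cos(t),np.sin(t)])
    r=65-5*t/1.57
    print(round(np.degrees(t)),np.round(P+R@(r*u-(6+14.5*np.cos(t)+11*np.sin(t))*n)))
```

```text
0 [460. 162.]
10 [470. 159.]
20 [480. 158.]
30 [491. 159.]
40 [503. 161.]
50 [513. 166.]
60 [523. 173.]
70 [532. 183.]
80 [539. 194.]
90 [543. 206.]
```

Call:
servo_tool --turn '[[0, 0, 0], [0, 0, 0], [0, 0, 0], [0, 0, 0], [0, 0, 0]]' --dp '[[0.006, 0.001, -0.001], [0.006, 0.001, 0], [0.006, 0, 0], [0.006, 0, 0], [0.006, 0, 0]]' --fingers '[0, 0, 0, 0, 0]'

```text
clock: 12.28
position: [475.5, 159.1, 59.7]
ee_rot: [-0.685, 0.729, 0.002, 0.001]
contact_force: [-1.3, 0.6, 1.2]
gripper_width: 0.2
```

Call:
servo_tool --turn '[[0, 0, 0], [0, 0, 0], [0, 0, 0], [0, 0, 0], [0, 0, 0]]' --dp '[[0.006, 0, 0], [0.006, 0, 0], [0.006, 0.001, 0], [0.006, 0.001, 0], [0.006, 0.001, 0]]' --fingers '[0, 0, 0, 0, 0]'

```text
clock: 12.9
position: [507.4, 162.3, 59.3]
ee_rot: [-0.685, 0.729, 0.002, 0.0]
contact_force: [-1.5, 0.5, 0.1]
gripper_width: -0.0
```

Call:
servo_tool --turn '[[0, 0, 0], [0, 0, 0], [0, 0, 0], [0, 0, 0], [0, 0, 0]]' --dp '[[0.005, 0.003, 0], [0.005, 0.003, 0], [0.005, 0.004, 0], [0.004, 0.005, 0], [0.004, 0.005, 0]]' --fingers '[0, 0, 0, 0, 0]'

```text
clock: 13.52
position: [531.9, 183.0, 59.1]
ee_rot: [-0.685, 0.729, 0.002, -0.0]
contact_force: [-1.3, -0.3, 0.5]
gripper_width: -0.3
```

Call:
servo_tool --turn '[[0, 0, 0], [0, 0, 0], [0, 0, 0], [0, 0, 0], [0, 0, 0]]' --dp '[[0.004, 0.005, 0], [0.003, 0.005, 0], [0.002, 0.005, 0], [0.001, 0.004, 0], [0.001, 0.004, 0]]' --fingers '[0, 0, 0, 0, 0]'

```text
clock: 14.15
position: [542.8, 205.2, 58.9]
ee_rot: [-0.685, 0.729, 0.001, -0.003]
contact_force: [1.6, -15.7, 3.6]
gripper_width: -0.0
```

Call:
servo_tool --turn '[[0, 0, 0], [0, 0, 0], [0, 0, 0], [0, 0, 0], [0, 0, 0]]' --dp '[[0, 0.003, 0], [0, 0.003, 0], [0, 0.003, 0], [0, 0.003, 0], [0, 0.003, 0]]' --fingers '[0, 0, 0, 0, 0]'

```text
clock: 14.78
position: [542.7, 204.8, 59.2]
ee_rot: [-0.684, 0.729, -0.005, -0.015]
contact_force: [3.9, -11.2, 1.0]
gripper_width: 0.1
```

Call:
servo_tool --turn '[[0, 0, 0], [0, 0, 0], [0, 0, 0], [0, 0, 0], [0, 0, 0]]' --dp '[[0, -0.01, 0], [0, -0.02, 0], [0, -0.02, 0.03], [0, -0.02, 0.05], [0, -0.02, 0.05]]' --fingers '[0, 0, 0, 0, 0]'

```text
clock: 15.4
position: [541.1, 110.6, 188.7]
ee_rot: [-0.684, 0.729, -0.003, -0.017]
contact_force: [0.9, 1.1, 0.1]
gripper_width: 0.2
```

Call:
servo_tool --turn '[[0, 0, 0], [0, 0, 0], [0, 0, 0], [0, 0, 0], [0, 0, 0]]' --dp '[[0, -0.01, 0.04], [0, 0, 0], [0, 0, 0], [0, 0, 0], [0, 0, 0]]' --fingers '[0, 0.0854, 0.0854, 0.0854, 0.0854]'

```text
clock: 16.02
position: [541.5, 98.1, 232.5]
ee_rot: [-0.683, 0.73, -0.004, -0.013]
contact_force: [-0.5, -0.3, 0.6]
gripper_width: 72.1
```

Run:
```python
from h import *
st=read_state();print(st['position'],st['contact_force'],st['clock'])
a=cam('scene')['img'][140:240,180:280]; b=cam('side')['img'][160:260,200:300]; d=cam('wrist')
np.save('w2.npy',d,allow_pickle=True); np.save('st2.npy',st,allow_pickle=True)
w=cv2.resize(d['img'][150:310,160:360],(375,300),interpolation=2)
w=d['img'][140:320,200:340]
r=lambda x,h:cv2.resize(x,(int(x.shape[1]*h/x.shape[0]),h),interpolation=2)
L=np.vstack([r(a,300),r(b,300)]); cv2.imwrite('pics/c8.png',np.hstack([L,r(w,600)])[:,:800,::-1])
```

```text
[541.46025666  98.06838757 232.52617325] [-0.52603308 -0.27007206  0.62324783] 16.025
```

View pics/c8.png

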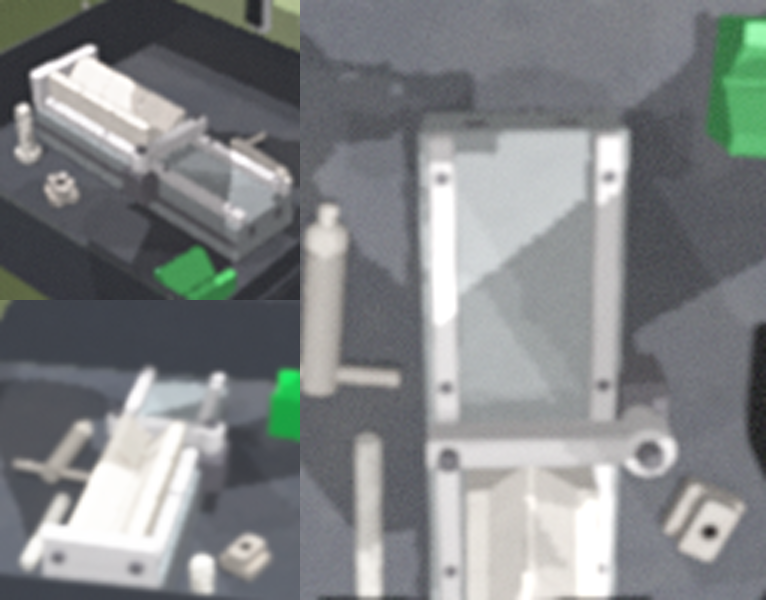

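Run:
```python
from bench import *
print(job_done())
```

```text
the job is handed in; nothing more can be done
None
```

I pushed the three V-blocks along the rail as one train with the closed fingertips until they were tight against the end stop. I then swung the retaining bar across behind the last block to its limit and handed the job in at about 16 s.

- **Row:** it stopped moving at TCP y = 222 mm with about 16 N on the fingers, within about 1.5 mm of the home position I had predicted. The pictures afterwards showed no gap at the end stop or between the blocks.
- **Bar:** it met its hard stop at TCP y = 205 mm with about 16 N (predicted 206 mm), and a further push moved it no more. The last pictures show it square across the rail behind the tail block. I did not measure its final angle separately.
- **Other things:** the loose parts near the rail look unmoved in the last pictures, as does the green look-alike. The screwdriver and the other parts in the next drawer were not in those views, but the arm did not go near them while lowered.
- **At hand-in:** the gripper was raised clear with no contact force.

No check failed. The bolt and the first v_lead reading did not triangulate consistently at the start, so I fitted the rail from the wrist picture by hand.

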